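# Seal the clip-lid sample box

### The job

Seal the sample box for transport: first press its lid straight down by the rubber pad in its middle until it sits fully home, then fold the four clip flaps on the lid's rim down one after another and push each in until it snaps over its catch and stays shut. Push gently, never harder than about 25 N, and leave the things lying around where they are.

Things in the scene. Friction and masses are not known exactly. Their poses are not given: they have to be found in the camera images.
- carrier: low aluminium pan, 116 x 156 mm, rim 16 mm high, fixed to the worktop; origin at the centre of its underside on the worktop, x along its short side, y along its long side, z up. In it stands the grey sample box (92 x 132 mm outside, walls up to z = 74 mm) with its white lid. More than 25 N on any of this is too hard.
- lid_nominal (a point): where the centre of the lid's top lies, lid home, if the box stands centred in the pan (z = 82 mm over the worktop). The box is square to the pan, but it was pushed in off-centre: box, lid and clips all lie 2 to 6 mm off, to one side or the other, along both the pan's x and y. That offset is not measured and does not change during the work. The lid is 98 x 138 mm, 8 mm thick.
- lid (a joint): height of the lid above its home position in m: 0 = home, starts 4 to 7 mm proud. It moves straight up and down; the gasket drags with about 6 N; it stays where it is left and meets a hard stop when home. Press it on the round rubber pad in its centre (40 mm across, 4 mm above the lid top), which gives 1 mm per 5 N. While it is proud the clips cannot catch.
- clip_near (a joint): white clip flap on the lid edge at the pan's -x, 56 mm wide, 35 long, 3 thick; level hinge line 50 mm from the box centre, z = 78 mm with the lid home. Rad: 0 = hanging straight down along the wall, shut; 1.57 = straight out; starts at 1.2 to 1.65. Shut, its outer face is 7 mm outside the hinge line, and a soft 5 mm thick rubber thumb lip along its width, 27 mm below the hinge, reaches 15 mm outside it.
- clip_far (a joint): the same clip flap on the opposite edge (pan's +x), 56 mm wide, hinge line 50 mm from the box centre. How all four behave: a weak spring (under 3 N at the lip) lifts a clip that has not snapped. From about 0.3 rad on its nose forces a sprung catch aside, which takes about 6 N inward at the lip; past about 0.05 rad it snaps in and is held. The stop is hard; the rubber lip gives 1 mm per 12 N.
- clip_left (a joint): the same clip flap on the short edge at the pan's +y, 46 mm wide, hinge line 70 mm from the box centre; built and reading like the near clip. The edge of each thumb lip swings on a radius of 31 mm about its hinge line: press down on the lip from above first, then push inward from outside below the hinge; a push aimed straight at the hinge line jams. Clips and lips are slippery.
- clip_right (a joint): the same clip flap on the short edge at the pan's -y, 46 mm wide, hinge line 70 mm from the box centre; built and reading like the near clip
- dish: bystander: closed culture dish, 62 mm across, 15 mm high, loose; origin under its centre
- timer: bystander: small timer, 58 x 62 x 17 mm, loose; origin under its centre
- pack: bystander: flat filter pack, 80 x 110 x 11 mm, loose; origin under its centre
- film: bystander: upright roll of film, 52 mm across, 50 mm high, loose; origin under its centre

How it is judged:
By the outcome, as a careful person would: the job done as asked, in the order asked, and still so for the second after the job is handed in, with the robot touching nothing.
It also fails if it takes over 72 s, if anything falls off the work surface, if the arm or the gripper's body presses on something with over 40 N, if the wrist force passes 120 N, or if a joint passes its speed limit or range.

### The arm

A 6-joint arm with a two-finger parallel gripper is mounted at the origin on a cart in front of the work surface, level with it; the furniture and walls round the work are solid. World frame = base frame: x ahead of the robot, y to its left, z up, the work surface at z = 0. Lengths are in m, angles in rad, forces in N, time in s.
With the tool pointing down it reaches from about 0.3 to 0.775 m from the base axis. Payload 14.6 kg.
Tool frame: the origin (TCP) lies on the centre line of the jaws, within the pads' length; the fingertips stand 11 mm ahead of it and the grasp point (between the pads) lies 8 mm behind it; z points along the fingers, y is the line along which they close (so a half turn about z gives the same grasp; the last joint's range is limited). The gripper opens to 85 mm and grips with 20 to 120 N. Pads are 22 mm wide; open, the fingers measure 114 mm over their backs; the gripper's body (76 mm by 85 mm) begins 54 mm behind the grasp point. The pads swing forward as they close: fully open they stand 13 mm farther back than shut.
Start: joints at [-1.378, 0.3, 1.521, -0, 1.321, -0.067], TCP at [0.141, -0.532, 0.242] pointing down, gripper open.
Joint ranges: [-3.03, 3.03], [-0.79, 2.21], [0.23, 2.52], [-1.04, 4.18], [0, 3.07], [-2.55, 2.55]. Speed limits (rad/s): [2.22, 2.22, 2.57, 3.14, 3.14, 3.14].

### API

Orientations are given as a unit quaternion [w, x, y, z].
In Python, from workcell import telemetry, get_image, r gives the robot as it stands. The module is installed in compiled form; this text tells all that it offers.
- The arm moves only by the shell command python3 -m handwheel 'ROWS'. ROWS is JSON, a list of rows, each a list of 7 numbers: the shift along the tool's x, y, z scaled (see below), then the turn, a rotation vector about the tool's x, y, z scaled (see below), then the opening, from -1 (shut) to 1 (fully open). A call has 1 to 5 rows; each row shifts and turns the commanded pose from where the row before left it, along the tool's axes as they then stand; what a row does not reach is not made up. The controller multiplies each number of a shift by 2 cm and each number of a turn by 30 degrees. A row lasts 1/12 s, in which the tool goes at most 41.7 mm and 7.16 degrees, less where a joint would pass 70% of its speed; a pose out of reach is approached as far as the arm can. A call with a number of a shift or a turn outside -1 to 1 is refused whole. A call with a gripper value outside its range is refused whole. The fingers move at their own pace and stop on an object; the grip force is fixed at half the most. Time passes only in rows, so rows that do not move let the fingers close. It gives the time, the measured TCP pose, the force, the opening and the grip force at its end, in the units of the state.
- telemetry.state(): the state, without advancing time (a new reading comes with each control period).
- get_image(name): name is "side" or "top" or "wrist"; returns a dict with "img" (420x560x3 uint8, red, green, blue), "range_z" (420x560 float32, m along the optical axis (not along the pixel's ray), 0 where there is no reading), "vertical_fov" (degrees; the focal length in pixels is half the picture's height over the tangent of half this angle, whatever the lens; pixels are square), "cx", "cy" (the principal point, pixels), "extrinsics" (4x4, takes a point from world to camera coordinates). Camera axes: x right, y down, z forward; pixel columns grow to the right and rows downward; lengths in m; the calibration is good to about 2 mm. A picture is of the moment at which its call begins.
- r.close_job(): hands the job in; it is judged then, once.
The state is a dict: "t": time; "joints": joint angles; "joint_vel": joint speeds; "effort": joint torques, N m; "ee_pos": TCP position; "tcp_rot": TCP orientation; "contact_force": force on the tool from outside, world axes, zero at the start; "wrist_torque": the same for the moment, N m; "finger_gap": finger opening in m; "grasp_force": force on a finger pad.
Only numpy, scipy, OpenCV 4.12 (cv2) and the standard library are available. Lean on these libraries where they do the work, as an engineer would, in place of code of your own. Each camera call takes 0.05 s, during which the arm holds its last target. There are 200 camera calls.

## Working session

There is one attempt and no reset: what is moved stays moved. The work goes in short steps, Python scripts to look and compute and a shell command to move; the robot and the scene stay as the last step left them, time stands still between calls to the robot, and variables do not carry over. Pictures are saved under pics/ and viewed, at most 10 in all, crops included, and the job is handed in when it is done.

```bash
mkdir -p pics
cat > h.py <<'E'
import numpy as np, cv2
from workcell import telemetry, get_image, r
def cam(n):
    d=get_image(n); f=d["img"].shape[0]/2/np.tan(np.radians(d["vertical_fov"])/2); return d,f
def cloud(d,f):
    z=d["range_z"]; v,u=np.indices(z.shape)
    P=np.stack([(u-d["cx"])/f*z,(v-d["cy"])/f*z,z],-1); E=np.array(d["extrinsics"])
    W=(P-E[:3,3])@E[:3,:3]; W[z==0]=np.nan; return W
E
python3 - <<'E'
from h import *
print(telemetry.state())
for n in("side","top"):
    d,f=cam(n); cv2.imwrite(f"pics/{n}0.png",d["img"][...,::-1]); np.save(n+"0.npy",cloud(d,f)); 
    E=np.array(d["extrinsics"]);print(n,f,d["cx"],d["cy"],-E[:3,:3].T@E[:3,3],E[:3,:3].round(3).tolist())
E
```

```text
{'t': 0.0, 'joints': array([-1.37760116e+00,  3.00462972e-01,  1.52158194e+00,  3.65829142e-06,
        1.32069547e+00, -6.65757522e-02]), 'joint_vel': array([0.00062157, 0.00148425, 0.00038695, 0.00091969, 0.00141519,
       0.00025144]), 'effort': array([ 1.59507268e-03, -5.43500161e+01, -3.61795092e+01,  1.66835804e-06,
        3.94098664e-03,  1.67659874e-05]), 'ee_pos': array([ 0.14124107, -0.53132765,  0.2417254 ]), 'tcp_rot': array([-5.72830766e-04,  9.91576631e-01,  1.29520096e-01, -3.45387450e-05]), 'contact_force': array([0.50112304, 0.77722602, 0.85263157]), 'wrist_torque': array([-0.04352528, -0.00275981,  0.00021435]), 'grasp_force': 0.0, 'finger_gap': 0.08550478767806663}
side 480.0586924113942 272.10664649590535 207.61357775970086 [0.30439211 1.17559842 0.62056409] [[-0.986, -0.162, -0.027], [-0.044, 0.415, -0.909], [0.158, -0.895, -0.416]]
top 387.7986522611721 282.97410055686873 207.43549478340904 [0.41468564 0.03243232 1.08621131] [[0.002, -1.0, 0.005], [-0.996, -0.002, -0.085], [0.085, -0.005, -0.996]]
```

View pics/top0.png

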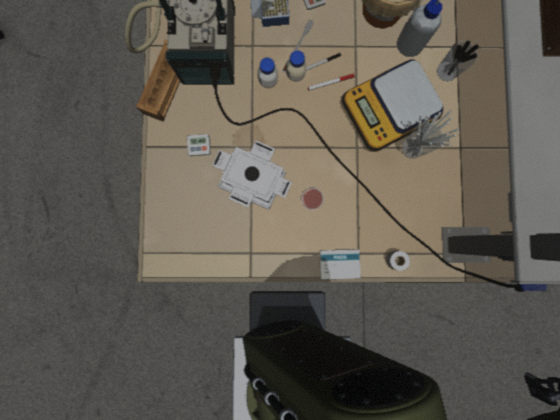

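View pics/side0.png

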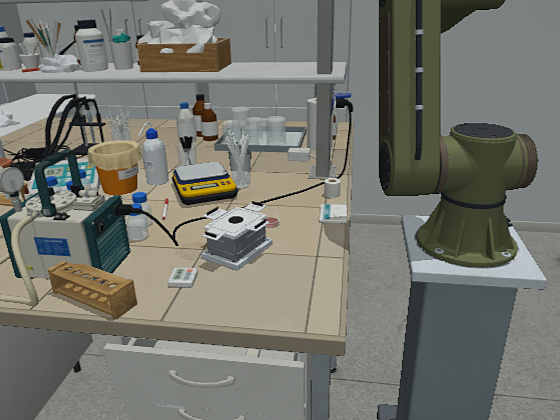

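The top view shows the box with its lid at (252,174), long axis left-right and tilted about 21°. All four clips are out at (220,160), (284,185), (262,150) and (238,198). The dish is at (312,198), the timer at (198,145), the pack at (340,263) and the film at (399,260). The side view agrees, with the box at (237,230).

Run:
```python
from h import *
W=np.load("top0.npy"); d,f=cam("top"); img=d["img"].astype(int)
roi=np.zeros(W.shape[:2],bool); roi[135:215,205:300]=1
m=roi&(W[...,2]>.06)
P=W[m]; print(len(P),P.mean(0),np.percentile(P[:,2],[5,50,95]))
print("lid rect",cv2.minAreaRect(P[:,:2].astype(np.float32)))
dark=roi&(img.max(-1)<70)&(W[...,2]>.06); print("pad",dark.sum(),np.median(W[dark],0),W[dark].mean(0))
m2=roi&(W[...,2]>.008)&(W[...,2]<.03);print("pan",m2.sum(),cv2.minAreaRect(W[m2][:,:2].astype(np.float32)))
for n,b in dict(dish=(185,212,298,326),timer=(130,158,185,213),pack=(245,280,318,362),film=(245,275,385,412)).items():
    Q=W[b[0]:b[1],b[2]:b[3]].reshape(-1,3); Q=Q[Q[:,2]>.006]; print(n,len(Q),cv2.minAreaRect(Q[:,:2].astype(np.float32)),Q[:,2].max())
d,f=cam("wrist"); cv2.imwrite("pics/w0.png",d["img"][...,::-1]);E=np.array(d["extrinsics"]);print(f,-E[:3,:3].T@E[:3,3],E[:3,:3].round(3).tolist())
```

```text
3045 [0.58774994 0.11026238 0.08862631] [0.0842325  0.08825653 0.0941446 ]
lid rect ((0.5884880423545837, 0.11107221990823746), (0.18868839740753174, 0.16548961400985718), 27.016929626464844)
pad 193 [0.58916894 0.11030895 0.09133602] [0.59153109 0.1148099  0.09210775]
pan 276 ((0.6057553291320801, 0.1575324982404709), (0.24887581169605255, 0.11890294402837753), 64.32013702392578)
dish 178 ((0.5311122536659241, -0.05282748490571976), (0.05927718058228493, 0.05941396206617355), 0.7548100352287292) 0.019388733875033124
timer 461 ((0.6831655502319336, 0.266643762588501), (0.058199964463710785, 0.0622309148311615), 4.6278767585754395) 0.022551093619191734
pack 1140 ((0.3506530225276947, -0.12844105064868927), (0.07990116626024246, 0.10992257297039032), 1.713897705078125) 0.017175213069750044
film 355 ((0.36212554574012756, -0.2807571291923523), (0.050346214324235916, 0.05014988034963608), 0.2613109052181244) 0.05387402940353011
331.6532404567327 [ 0.21227567 -0.51276995  0.37327464] [[0.256, -0.967, -0.001], [-0.925, -0.245, 0.289], [-0.28, -0.073, -0.957]]
```

```bash
R='[1,-1,0,0,0,0,-1]'; python3 -m handwheel '[[1,-1,0,0,0,0,-1],[1,-1,0,0,0,0,-1],[1,-1,0,0,0,0,-1],[1,-1,0,0,0,0,-1],[1,-1,0,0,0,0,-1]]'; python3 -m handwheel '[[1,-1,0,0,0,0,-1],[1,-1,0,0,0,0,-1],[1,-1,0,0,0,0,-1],[1,-1,0,0,0,0,-1],[1,-1,0,0,0,0,-1]]'
```

```text
t: 0.62
ee_pos: [0.2126, -0.4079, 0.2421]
tcp_rot: [-0.0, 0.992, 0.129, -0.0]
contact_force: [0.3, -0.8, -0.5]
finger_gap: 0.0255
grasp_force: 0.0
t: 1.03
ee_pos: [0.2836, -0.2856, 0.2423]
tcp_rot: [0.0, 0.992, 0.129, 0.0]
contact_force: [0.9, -1.7, 0.3]
finger_gap: 0.0001
grasp_force: 0.0
```

```bash
python3 -m handwheel '[[1,-1,0,0,0,0,-1],[1,-1,0,0,0,0,-1],[1,-1,0,0,0,0,-1],[1,-1,0,0,0,0,-1],[1,-1,0,0,0,0,-1]]' >/dev/null; python3 -m handwheel '[[1,-1,0,0,0,0,-1],[1,-1,0,0,0,0,-1],[1,-1,0,0,0,0,-1],[1,-1,0,0,0,0,-1],[1,-1,0,0,0,0,-1]]'; python3 -m handwheel '[[1,-1,0,0,0,0,-1],[1,-1,0,0,0,0,-1],[1,-1,0,0,0,0,-1],[1,-1,0,0,0,0,-1],[1,-1,0,0,0,0,-1]]' >/dev/null;python3 -m handwheel '[[1,-1,0,0,0,0,-1],[1,-1,0,0,0,0,-1],[0,0,0,0,0,0.22,-1],[0,0,0,0,0,0.22,-1],[0,0,0,0,0,0.22,-1]]';python3 -m handwheel '[[0,0,0,0,0,0.22,-1],[0,0,0,0,0,0.22,-1],[0,0,0,0,0,0.22,-1],[0,0,0,0,0,0,-1],[0,0,0,0,0,0,-1]]'
python3 - <<'E'
from h import *
d,f=cam("wrist"); cv2.imwrite("pics/w1.png",d["img"][...,::-1]);np.save("w1.npy",cloud(d,f)); import pickle; pickle.dump(d,open("w1.pkl","wb"))
E
```

```text
t: 1.87
ee_pos: [0.4255, -0.0408, 0.2423]
tcp_rot: [0.0, 0.992, 0.13, 0.0]
contact_force: [0.2, -1.0, 0.1]
finger_gap: 0.0002
grasp_force: 0.0
t: 2.7
ee_pos: [0.5244, 0.1295, 0.2418]
tcp_rot: [0.0, 0.999, -0.045, -0.0]
contact_force: [-0.6, 0.7, 0.7]
finger_gap: -0.0
grasp_force: 0.0
t: 3.12
ee_pos: [0.5244, 0.129, 0.2422]
tcp_rot: [0.0, 0.977, -0.212, -0.0]
contact_force: [0.2, -0.5, -0.2]
finger_gap: -0.0002
grasp_force: 0.0
```

View pics/w1.png

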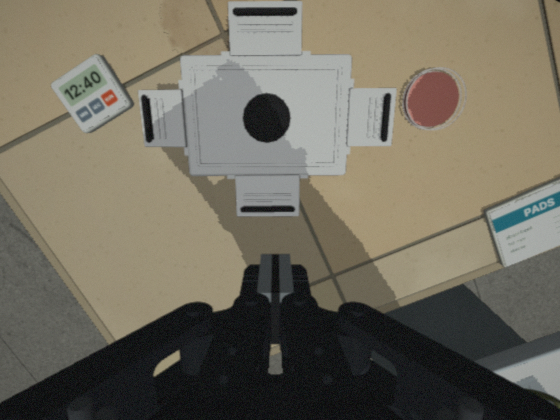

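The wrist view shows the lid square to the picture: pad at (267,118), lid corners about (181,57)/(352,55)/(190,175)/(346,175). The lips are black strips at far (265,12), near (268,209), left (147,118) and right (385,117).

Run:
```python
from h import *
import pickle
d=pickle.load(open("w1.pkl","rb")); W=np.load("w1.npy"); img=d["img"].astype(int); f=210/np.tan(np.radians(d["vertical_fov"])/2)
E=np.array(d["extrinsics"]);R=E[:3,:3];C=-R.T@E[:3,3]
def ray(u,v,z):
    q=R.T@np.array([(u-d["cx"])/f,(v-d["cy"])/f,1]); return C+q*(z-C[2])/q[2]
dark=(img.max(-1)<60).astype(np.uint8); dark[240:]=0
n,l,s,c=cv2.connectedComponentsWithStats(dark)
tab=np.median(W[225:245,130:170].reshape(-1,3),0); print("table z",tab)
for i in range(1,n):
    if s[i,4]>100:
        m=l==i; print(s[i],c[i].round(1),np.nanmedian(W[m],0).round(4), ray(*c[i],.091).round(4))
lz=np.nanmedian(W[70:95,200:240].reshape(-1,3),0)[2]; print("lidtop",lz,np.nanmedian(W[140:165,215:245,2]),np.nanmedian(W[140:165,315:335,2]),np.nanmedian(W[70:95,310:330,2]))
# lid corners: white & depth near lid top
m=((np.abs(W[...,2]-lz)<.006)&(img.min(-1)>60)|(l>0)&(np.abs(W[...,2]-lz)<.008)).astype(np.uint8); m[230:]=0
m=cv2.morphologyEx(m,cv2.MORPH_CLOSE,np.ones((5,5)))
m=cv2.morphologyEx(m,cv2.MORPH_OPEN,np.ones((75,75)))  # strips clips
cn=max(cv2.findContours(m,0,2)[0],key=cv2.contourArea)
Q=np.array([ray(u,v,lz)[:2] for u,v in cn[:,0]],np.float32); print("lid",cv2.minAreaRect(Q))
# flaps: height profile along each
def prof(px): print([ (W[v,u]*1000).round(0).tolist() for u,v in px])
prof([(265,v) for v in(8,20,30,40,50)]);prof([(268,v) for v in(182,190,198,209,214)]);prof([(u,118) for u in(147,155,165,178)]);prof([(u,118) for u in(385,375,365,356)])
```

```text
table z [nan nan nan]
[233   8  64   8 447] [264.4  11.3] [0.6575 0.0769 0.0984] [0.659  0.0762 0.091 ]
[ 243   94   47   48 1732] [266.1 117.5] [0.5885 0.1076 0.0908] [0.5885 0.1076 0.091 ]
[381  94   9  47 266] [385.  116.9] [0.5499 0.0209 0.0993] [0.5483 0.0187 0.091 ]
[142  96  12  46 315] [147.2 118.6] [0.6282 0.1963 0.0934] [0.6283 0.1969 0.091 ]
[241 206  53   6 279] [268.  208.8] [0.5187 0.1374 0.0989] [0.5169 0.1392 0.091 ]
lidtop 0.08680583225445143 0.08689936229051307 0.08693105278156436 0.08673184765145779
lid ((0.588884174823761, 0.10837927460670471), (0.1442321091890335, 0.10087765008211136), 65.42735290527344)
[[659.0, 75.0, 99.0], [653.0, 78.0, 91.0], [647.0, 81.0, 92.0], [641.0, 84.0, 90.0], [635.0, 87.0, 90.0]]
[[539.0, 129.0, 91.0], [532.0, 132.0, 90.0], [526.0, 135.0, 91.0], [519.0, 138.0, 99.0], [512.0, 141.0, 91.0]]
[[628.0, 196.0, 94.0], [627.0, 192.0, 87.0], [623.0, 184.0, 88.0], [618.0, 174.0, 91.0]]
[[549.0, 21.0, 100.0], [551.0, 27.0, 93.0], [554.0, 34.0, 90.0], [557.0, 40.0, 89.0]]
```

```bash
python3 -m handwheel '[[0.84,-0.09,0,0,0,0,-1],[0.84,-0.09,0,0,0,0,-1],[0.84,-0.09,0,0,0,0,-1],[0.84,-0.09,0,0,0,0,-1],[0,0,0.9,0,0,0,-1]]'; python3 -m handwheel '[[0,0,1,0,0,0,-1],[0,0,1,0,0,0,-1],[0,0,1,0,0,0,-1],[0,0,1,0,0,0,-1],[0,0,0.9,0,0,0,-1]]';python3 -m handwheel '[[0,0,0.6,0,0,0,-1],[0,0,0,0,0,0,-1]]'
```

```text
t: 3.58
ee_pos: [0.5913, 0.1066, 0.2267]
tcp_rot: [-0.001, 0.977, -0.213, 0.003]
contact_force: [1.1, -0.4, 0.7]
finger_gap: 0.0003
grasp_force: 0.0
t: 4.0
ee_pos: [0.5882, 0.1075, 0.125]
tcp_rot: [0.0, 0.977, -0.212, -0.0]
contact_force: [0.3, 0.5, 0.4]
finger_gap: -0.0002
grasp_force: 0.0
t: 4.17
ee_pos: [0.5875, 0.1074, 0.1117]
tcp_rot: [0.001, 0.977, -0.213, -0.002]
contact_force: [-0.3, 0.2, 0.5]
finger_gap: -0.0004
grasp_force: 0.0
```

Run:
```python
from h import *
import cv2
i=cv2.imread("pics/w1.png")[235:320,200:350]; cv2.imwrite("pics/w1c.png",cv2.resize(i,None,fx=4,fy=4))
W=np.load("w1.npy")
for v in range(250,300,6): print(v,[ (W[v,u,:]*1000).round(0).tolist() for u in (252,264,276,288,298)])
```

```text
250 [[453.0, 192.0, -0.0], [446.0, 179.0, -2.0], [441.0, 166.0, -0.0], [435.0, 152.0, -1.0], [430.0, 141.0, -1.0]]
256 [[446.0, 196.0, -1.0], [536.0, 129.0, 237.0], [534.0, 124.0, 238.0], [533.0, 119.0, 239.0], [422.0, 144.0, -1.0]]
262 [[439.0, 199.0, -0.0], [536.0, 129.0, 244.0], [534.0, 124.0, 244.0], [532.0, 119.0, 243.0], [415.0, 148.0, -0.0]]
268 [[534.0, 135.0, 241.0], [537.0, 128.0, 250.0], [534.0, 124.0, 249.0], [532.0, 120.0, 249.0], [527.0, 117.0, 242.0]]
274 [[535.0, 134.0, 249.0], [536.0, 128.0, 254.0], [535.0, 124.0, 256.0], [532.0, 120.0, 254.0], [527.0, 117.0, 248.0]]
280 [[534.0, 135.0, 252.0], [536.0, 128.0, 259.0], [534.0, 124.0, 260.0], [532.0, 120.0, 260.0], [527.0, 117.0, 252.0]]
286 [[534.0, 134.0, 257.0], [536.0, 128.0, 263.0], [534.0, 124.0, 264.0], [532.0, 120.0, 264.0], [527.0, 118.0, 258.0]]
292 [[538.0, 131.0, 270.0], [535.0, 128.0, 267.0], [534.0, 124.0, 268.0], [532.0, 120.0, 268.0], [532.0, 117.0, 270.0]]
298 [[539.0, 131.0, 275.0], [537.0, 127.0, 274.0], [532.0, 125.0, 269.0], [533.0, 120.0, 274.0], [533.0, 116.0, 275.0]]
```

View pics/w1c.png

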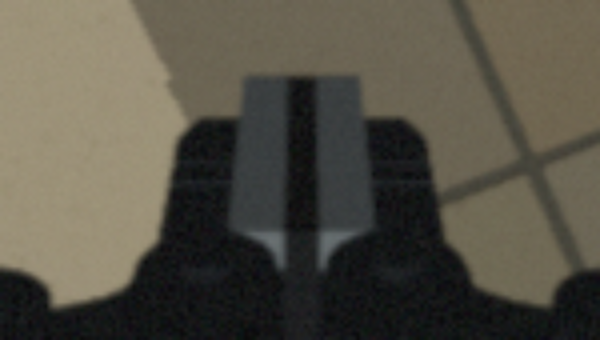

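The crop shows the closed fingertips: grey pads about 13 mm across with a dark backing on each side and 22 mm deep in tool x. I'll push the clips with the tool-x faces.

```bash
python3 -m handwheel '[[0,0,0.2,0,0,0,-1],[0,0,0.15,0,0,0,-1],[0,0,0.05,0,0,0,-1],[0,0,0.05,0,0,0,-1],[0,0,0,0,0,0,-1]]' | egrep 'ee_pos|cont'; python3 -m handwheel '[[0,0,0.05,0,0,0,-1],[0,0,0.05,0,0,0,-1],[0,0,0,0,0,0,-1]]' | egrep 'ee_pos|cont'; python3 -m handwheel '[[0,0,0.05,0,0,0,-1],[0,0,0.05,0,0,0,-1],[0,0,0,0,0,0,-1]]' | egrep 'ee_pos|cont'
```

```text
ee_pos: [0.5886, 0.1075, 0.1057]
contact_force: [-1.1, 0.4, 0.3]
ee_pos: [0.5885, 0.1075, 0.1032]
contact_force: [0.0, 0.4, -0.7]
ee_pos: [0.5886, 0.1075, 0.1013]
contact_force: [-0.5, 0.7, 2.6]
```

```bash
python3 -m handwheel '[[0,0,0.05,0,0,0,-1],[0,0,0.05,0,0,0,-1],[0,0,0.05,0,0,0,-1],[0,0,0,0,0,0,-1]]' | egrep 'ee_pos|cont'; python3 -m handwheel '[[0,0,0.05,0,0,0,-1],[0,0,0.05,0,0,0,-1],[0,0,0,0,0,0,-1]]' | egrep 'ee_pos|cont'
```

```text
ee_pos: [0.5886, 0.1075, 0.0982]
contact_force: [0.6, -0.3, 2.9]
ee_pos: [0.5886, 0.1075, 0.0962]
contact_force: [0.2, 0.1, 3.5]
```

```bash
for i in 1; do python3 -m handwheel '[[0,0,0.05,0,0,0,-1],[0,0,0,0,0,0,-1]]' | egrep 'ee_pos|cont'; python3 -m handwheel '[[0,0,0.05,0,0,0,-1],[0,0,0,0,0,0,-1]]' | egrep 'ee_pos|cont'; done
```

```text
ee_pos: [0.5886, 0.1075, 0.0955]
contact_force: [-1.7, 0.1, 7.0]
ee_pos: [0.5887, 0.1075, 0.0948]
contact_force: [-3.5, 0.0, 10.3]
```

```bash
python3 -m handwheel '[[0,0,0.05,0,0,0,-1],[0,0,0,0,0,0,-1]]' | egrep 'ee_pos|cont'; python3 -m handwheel '[[0,0,0.04,0,0,0,-1],[0,0,0,0,0,0,-1],[0,0,0,0,0,0,-1]]' | egrep 'ee_pos|cont'
```

```text
ee_pos: [0.5887, 0.1075, 0.0942]
contact_force: [-4.5, -0.8, 14.3]
ee_pos: [0.5887, 0.1075, 0.0937]
contact_force: [-6.1, -0.8, 15.6]
```

```bash
python3 -m handwheel '[[0,0,-0.5,0,0,0,-1],[0,0,-1,0,0,0,-1],[-0.5,0,-0.2,0,0,0,-1]]' | egrep 'ee_pos|cont'; python3 -m handwheel '[[-1,0,0,0,0,0,-1],[-1,0,0,0,0,0,-1],[-1,0,0,0,0,0,-1],[-0.75,0,0,0,0,0,-1],[0,0,0,0,0,0,-1]]' | egrep 'ee_pos|cont'
cat > rel.py <<'E'
from h import *
C=np.array([.5886,.1076]);a=np.radians(-24.5);ux=np.array([np.cos(a),np.sin(a)]);uy=np.array([-ux[1],ux[0]])
s=telemetry.state();p=s["ee_pos"];q=p[:2]-C
print("rel mm x %.1f y %.1f tip z %.1f"%(q@ux*1e3,q@uy*1e3,p[2]*1e3-11),"F",(s["contact_force"][:2]@ux).round(1),(s["contact_force"][:2]@uy).round(1),s["contact_force"][2].round(1),"t",s["t"])
E
python3 rel.py
python3 - <<'E'
from rel import *
d,f=cam("wrist");W=cloud(d,f);cv2.imwrite("pics/w2.png",d["img"][...,::-1]);L=(W[...,:2]-C);x=L@ux;y=L@uy
for n,m in dict(lid=(abs(x)<.04)&(abs(y)>.03)&(abs(y)<.06),pad=(np.hypot(x,y)<.015),left=(abs(x)<.015)&(abs(y-.097)<.003),right=(abs(x)<.015)&(abs(y+.097)<.003)).items(): print(n,m.sum(),np.nanmedian(W[m],0) if m.sum() else 0)
E
```

```text
ee_pos: [0.5807, 0.1114, 0.1288]
contact_force: [0.1, 0.5, 1.7]
ee_pos: [0.5086, 0.1442, 0.1259]
contact_force: [-0.3, 0.2, 0.5]
rel mm x -88.0 y 0.1 tip z 114.9 F -0.3 0.0 0.5 t 7.0833
rel mm x -88.0 y 0.1 tip z 114.9 F -0.3 0.0 0.5 t 7.0833
lid 19753 [0.58820742 0.12260992 0.08186896]
pad 3251 [0.58892475 0.10738941 0.08597917]
left 1361 [0.62918153 0.19520498 0.08703371]
right 827 [0.54951868 0.0208235  0.09389375]
```

View pics/w2.png

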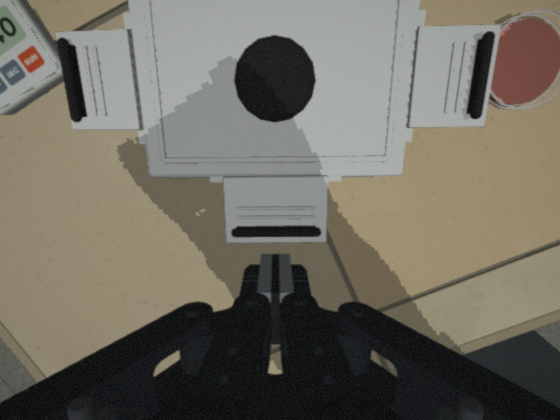

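The lid now measures 81.9 mm and the pad 86.0 mm, so it is home. The near lip is at (276,231), right ahead of the fingertips at (276,256). I'll press it down now.

```bash
python3 -m handwheel '[[0.13,0,0.5,0,0,0,-1],[0,0,0.3,0,0,0,-1],[0,0,0.15,0,0,0,-1],[0,0,0.15,0,0,0,-1],[0,0,0.15,0,0,0,-1]]' >/dev/null; python3 rel.py; python3 -m handwheel '[[0,0,0.15,0,0,0,-1],[0,0,0.15,0,0,0,-1],[0,0,0.15,0,0,0,-1],[0,0,0.15,0,0,0,-1]]' > /dev/null; python3 rel.py
```

```text
rel mm x -82.2 y 0.0 tip z 89.8 F -0.2 0.5 0.2 t 7.55
rel mm x -82.4 y 0.2 tip z 78.3 F 0.3 -0.1 0.6 t 7.8833
```

```bash
python3 -m handwheel '[[-0.1,0,0.15,0,0,0,-1],[0,0,0.15,0,0,0,-1],[0,0,0.15,0,0,0,-1],[0,0,0.15,0,0,0,-1],[0,0,0.15,0,0,0,-1]]' > /dev/null; python3 rel.py;  python3 -m handwheel '[[0,0,0.15,0,0,0,-1],[0,0,0.15,0,0,0,-1],[0,0,0.15,0,0,0,-1]]' > /dev/null; python3 rel.py
```

```text
rel mm x -84.4 y 0.2 tip z 63.2 F -0.0 -0.3 0.8 t 8.3
rel mm x -84.5 y 0.2 tip z 54.1 F -0.8 -0.5 -0.2 t 8.55
```

```bash
python3 -m handwheel '[[0,0,0.15,0,0,0,-1],[0,0,0.15,0,0,0,-1],[0,0,0.15,0,0,0,-1],[0,0,0,0,0,0,-1]]' > /dev/null; python3 rel.py
cat >> rel.py <<'E'
def clip(k):
    d,f=cam("wrist");W=cloud(d,f);L=W[...,:2]-C;x=L@ux;y=L@uy;o,t=dict(near=(-x,y),far=(x,y),left=(y,x),right=(-y,x))[k];o=o-(.05 if k in("near","far") else .07)
    for a in range(0,36,4):
        m=(abs(t)<.027)&(abs(t)>.016)&(abs(o-a/1e3-.002)<.002)&(W[...,2]>.02); print(a+2,m.sum(),(np.nanpercentile(W[...,2][m],[20,50,80])*1e3).round(0) if m.any() else "",end=" ")
    return d
E
python3 -c "
from rel import *
clip('near')"
```

```text
rel mm x -84.7 y 0.0 tip z 44.8 F -0.1 -0.7 0.8 t 8.8833
rel mm x -84.7 y 0.0 tip z 44.8 F -0.1 -0.7 0.8 t 8.8833
2 727 [80. 81. 81.] 6 444 [81. 81. 82.] 10 0  14 409 [137. 139. 140.] 18 1055 [ 60. 127. 133.] 22 1844 [ 93.  99. 127.] 26 1688 [ 95. 102. 128.] 30 625 [ 97. 101. 102.] 34 372 [101. 101. 102.]
```

```bash
python3 -m handwheel '[[0.1,0,0,0,0,0,-1],[0.1,0,0,0,0,0,-1],[0,0,0,0,0,0,-1]]' > /dev/null; python3 rel.py;  python3 -m handwheel '[[0.05,0,0,0,0,0,-1],[0.05,0,0,0,0,0,-1],[0,0,0,0,0,0,-1]]' > /dev/null; python3 rel.py;python3 -m handwheel '[[0.05,0,0,0,0,0,-1],[0,0,0,0,0,0,-1]]' > /dev/null; python3 rel.py
```

```text
rel mm x -80.6 y 0.1 tip z 45.3 F -3.0 0.8 -1.7 t 9.1833
rel mm x -78.1 y 0.2 tip z 45.6 F -2.4 -0.2 -1.6 t 9.4333
rel mm x -77.0 y 0.2 tip z 45.7 F -0.8 -0.1 -0.7 t 9.6
```

```bash
for i in 1; do python3 -m handwheel '[[0.05,0,0,0,0,0,-1],[0,0,0,0,0,0,-1]]' > /dev/null; python3 rel.py; python3 -m handwheel '[[0.03,0,0,0,0,0,-1],[0,0,0,0,0,0,-1]]' > /dev/null; python3 rel.py; done
```

```text
rel mm x -76.1 y 0.2 tip z 45.7 F -0.2 -0.0 -0.1 t 9.7667
rel mm x -75.9 y 0.2 tip z 45.5 F -1.9 -0.8 2.1 t 9.9333
```

```bash
python3 -m handwheel '[[0.04,0,0,0,0,0,-1],[0,0,0,0,0,0,-1]]' > /dev/null; python3 rel.py; python3 -m handwheel '[[0.04,0,0,0,0,0,-1],[0,0,0,0,0,0,-1]]' > /dev/null; python3 rel.py
```

```text
rel mm x -75.4 y 0.2 tip z 45.4 F -5.6 1.4 3.2 t 10.1
rel mm x -74.9 y 0.1 tip z 45.3 F -8.2 1.0 2.3 t 10.2667
```

```bash
python3 -m handwheel '[[0.05,0,0,0,0,0,-1],[0,0,0,0,0,0,-1]]' > /dev/null; python3 rel.py; python3 -m handwheel '[[-0.5,0,0,0,0,0,-1],[-0.5,0,0,0,0,0,-1],[0,0,-1,0,0,0,-1],[0,0,-1,0,0,0,-1],[0,0,-1,0,0,0,-1]]' > /dev/null; python3 -m handwheel '[[0,0,-0.7,0,0,0,-1],[0,0,0,0,0,0,-1]]' > /dev/null;python3 -c "
from rel import *
d=clip('near');cv2.imwrite('pics/w3.png',d['img'][...,::-1])"
```

```text
rel mm x -74.4 y 0.1 tip z 45.2 F -11.8 0.7 4.4 t 10.4333
rel mm x -92.7 y 1.0 tip z 122.5 F 0.1 1.4 -0.7 t 11.0167
2 269 [80. 80. 81.] 6 216 [79. 80. 80.] 10 0  14 77 [52. 53. 53.] 18 0  22 294 [216. 217. 218.] 26 946 [201. 208. 213.] 30 1398 [173. 176. 182.] 34 1771 [176. 183. 207.]
```

View pics/w3.png

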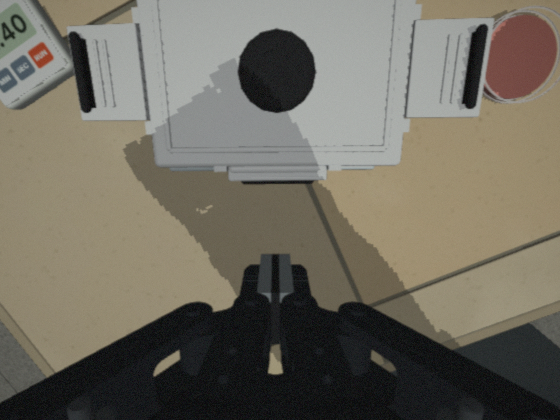

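The near clip is shut and holding, its lip edge just showing at (277,182) at z≈52 mm. Next is the far clip.

```bash
python3 -m handwheel '[[1,0,0,0,0,0,-1],[1,0,0,0,0,0,-1],[1,0,0,0,0,0,-1],[1,0,0,0,0,0,-1],[1,0,0,0,0,0,-1]]'>/dev/null;python3 -m handwheel '[[1,0,0,0,0,0,-1],[1,0,0,0,0,0,-1],[1,0,0,0,0,0,-1],[0.8,0,0,0,0,0,-1],[0,0,0,0,0,0,-1]]'>/dev/null;python3 -m handwheel '[[0,0,0.5,0,0,0,-1],[0,0,0.2,0,0,0,-1],[0,0,0,0,0,0,-1]]'>/dev/null;python3 rel.py
```

```text
rel mm x 81.2 y -0.6 tip z 103.1 F 0.5 -0.1 -0.3 t 12.15
```

```bash
python3 -m handwheel '[[0.17,0,0.2,0,0,0,-1],[0,0,0.2,0,0,0,-1],[0,0,0.2,0,0,0,-1],[0,0,0.2,0,0,0,-1],[0,0,0.2,0,0,0,-1]]'>/dev/null;python3 rel.py;python3 -m handwheel '[[0,0,0.15,0,0,0,-1],[0,0,0.15,0,0,0,-1],[0,0,0.15,0,0,0,-1],[0,0,0.15,0,0,0,-1],[0,0,0.15,0,0,0,-1]]'>/dev/null;python3 rel.py;python3 -m handwheel '[[0,0,0.2,0,0,0,-1],[0,0,0.2,0,0,0,-1],[0,0,0.2,0,0,0,-1],[0,0,0.2,0,0,0,-1],[0,0,0.2,0,0,0,-1]]'>/dev/null;python3 rel.py
```

```text
rel mm x 86.1 y -0.4 tip z 85.2 F 0.0 0.1 1.3 t 12.5667
rel mm x 86.1 y -0.5 tip z 70.2 F -0.1 -0.3 0.4 t 12.9833
rel mm x 86.2 y -0.5 tip z 50.0 F 0.9 0.1 0.3 t 13.4
```

```bash
python3 -m handwheel '[[0,0,0.25,0,0,0,-1],[-0.1,0,0,0,0,0,-1],[-0.1,0,0,0,0,0,-1],[-0.1,0,0,0,0,0,-1],[0,0,0,0,0,0,-1]]'>/dev/null;python3 rel.py;python3 -m handwheel '[[-0.05,0,0,0,0,0,-1],[-0.05,0,0,0,0,0,-1],[0,0,0,0,0,0,-1]]'>/dev/null;python3 rel.py;python3 -m handwheel '[[-0.05,0,0,0,0,0,-1],[0,0,0,0,0,0,-1]]'>/dev/null;python3 rel.py;python3 -m handwheel '[[-0.05,0,0,0,0,0,-1],[0,0,0,0,0,0,-1]]'>/dev/null;python3 rel.py
```

```text
rel mm x 80.2 y -0.4 tip z 45.8 F 2.8 -0.1 -0.9 t 13.8167
rel mm x 78.0 y -0.4 tip z 45.6 F 2.4 -0.1 -0.6 t 14.0667
rel mm x 76.9 y -0.4 tip z 45.5 F 1.4 0.2 -0.2 t 14.2333
rel mm x 75.9 y -0.4 tip z 45.4 F 0.7 -0.0 0.4 t 14.4
```

Same signature as the near clip. Pressing to the stop.

```bash
python3 -m handwheel '[[-0.05,0,0,0,0,0,-1],[0,0,0,0,0,0,-1]]'>/dev/null;python3 rel.py;python3 -m handwheel '[[-0.04,0,0,0,0,0,-1],[0,0,0,0,0,0,-1]]'>/dev/null;python3 rel.py
```

```text
rel mm x 75.2 y -0.4 tip z 45.5 F 3.2 0.2 -0.1 t 14.5667
rel mm x 74.7 y -0.4 tip z 45.6 F 5.9 0.3 -1.0 t 14.7333
```

```bash
python3 -m handwheel '[[-0.05,0,0,0,0,0,-1],[0,0,0,0,0,0,-1]]'>/dev/null;python3 rel.py
```

```text
rel mm x 74.2 y -0.5 tip z 45.7 F 8.9 0.7 -2.4 t 14.9
```

```bash
python3 -m handwheel '[[-0.05,0,0,0,0,0,-1],[0,0,0,0,0,0,-1]]'>/dev/null;python3 rel.py; python3 -m handwheel '[[0.5,0,0,0,0,0,-1],[0.5,0,0,0,0,0,-1],[0,0,-1,0,0,0,-1],[0,0,-1,0,0,0,-1],[0,0,-1,0,0,0,-1]]'>/dev/null;python3 -m handwheel '[[0,0,-0.8,0,0,0,-1],[0,0,0,0,0,0,-1]]'>/dev/null;python3 rel.py; python3 -c "
from rel import *
print(s['joints'])"
```

```text
rel mm x 73.6 y -0.5 tip z 45.9 F 12.4 0.9 -4.8 t 15.0667
rel mm x 93.2 y 0.2 tip z 125.3 F 0.6 0.1 -0.2 t 15.65
rel mm x 93.2 y 0.2 tip z 125.3 F 0.6 0.1 -0.2 t 15.65
[4.80734941e-02 6.72959411e-01 1.22564645e+00 2.25538920e-04
 1.23811269e+00 2.05009232e+00]
```

```bash
python3 -m handwheel '[[0,0,0,0,0,-0.23,-1],[0,0,0,0,0,-0.23,-1],[0,0,0,0,0,-0.23,-1],[0,0,0,0,0,-0.23,-1],[0,0,0,0,0,-0.23,-1]]'>/dev/null;python3 -m handwheel '[[0,0,0,0,0,-0.23,-1],[0,0,0,0,0,-0.23,-1],[0,0,0,0,0,-0.23,-1],[0,0,0,0,0,-0.23,-1],[0,0,0,0,0,-0.23,-1]]'>/dev/null;python3 -m handwheel '[[0,0,0,0,0,-0.23,-1],[0,0,0,0,0,-0.23,-1],[0,0,0,0,0,-0.24,-1],[0,0,0,0,0,0,-1]]';python3 rel.py;python3 -m handwheel '[[0.88,-0.78,0,0,0,0,-1],[0.88,-0.78,0,0,0,0,-1],[0.88,-0.78,0,0,0,0,-1],[0.88,-0.78,0,0,0,0,-1],[0.88,-0.78,0,0,0,0,-1]]'>/dev/null;python3 -m handwheel '[[0.88,-0.78,0,0,0,0,-1],[0,0,0,0,0,0,-1],[0,0,0,0,0,0,-1]]'>/dev/null;python3 rel.py
```

```text
t: 16.82
ee_pos: [0.672, 0.069, 0.1314]
tcp_rot: [-0.0, 0.841, 0.542, -0.001]
contact_force: [-0.0, 0.2, -0.9]
finger_gap: -0.0001
grasp_force: 0.0
rel mm x 91.9 y -0.5 tip z 120.4 F -0.1 0.2 -0.9 t 16.8167
rel mm x -1.7 y 106.2 tip z 120.9 F -0.4 -1.4 -0.1 t 17.4833
```

```bash
python3 -m handwheel '[[0,0.08,0.7,0,0,0,-1],[0,0,0.5,0,0,0,-1],[0,0,0.2,0,0,0,-1],[0,0,0.2,0,0,0,-1],[0,0,0.2,0,0,0,-1]]'>/dev/null;python3 rel.py;python3 -m handwheel '[[0,0,0.2,0,0,0,-1],[0,0,0.2,0,0,0,-1],[0,0,0.2,0,0,0,-1],[0,0,0.2,0,0,0,-1],[0,0,0.2,0,0,0,-1]]'>/dev/null;python3 rel.py;python3 -m handwheel '[[0,0,0.2,0,0,0,-1],[0,0,0.2,0,0,0,-1],[0,0,0.2,0,0,0,-1],[0,0,0.2,0,0,0,-1],[0,0,0,0,0,0,-1]]'>/dev/null;python3 rel.py
```

```text
rel mm x 1.1 y 105.1 tip z 84.8 F -0.2 0.8 0.3 t 17.9
rel mm x 0.8 y 105.6 tip z 65.2 F 0.2 0.5 0.5 t 18.3167
rel mm x 0.5 y 105.3 tip z 48.4 F 0.1 0.2 -0.8 t 18.7333
```

```bash
python3 -m handwheel '[[0,0,0.15,0,0,0,-1],[-0.1,0,0,0,0,0,-1],[-0.1,0,0,0,0,0,-1],[-0.1,0,0,0,0,0,-1],[0,0,0,0,0,0,-1]]'>/dev/null;python3 rel.py;python3 -m handwheel '[[-0.05,0,0,0,0,0,-1],[0,0,0,0,0,0,-1]]'>/dev/null;python3 rel.py;python3 -m handwheel '[[-0.05,0,0,0,0,0,-1],[0,0,0,0,0,0,-1]]'>/dev/null;python3 rel.py;python3 -m handwheel '[[-0.05,0,0,0,0,0,-1],[0,0,0,0,0,0,-1]]'>/dev/null;python3 rel.py
```

```text
rel mm x 0.8 y 99.4 tip z 46.7 F -0.7 2.3 -1.7 t 19.15
rel mm x 0.8 y 98.4 tip z 46.6 F -0.4 1.7 -1.1 t 19.3167
rel mm x 0.8 y 97.3 tip z 46.5 F 0.3 0.3 -0.3 t 19.4833
rel mm x 0.8 y 96.3 tip z 46.5 F 0.4 1.2 0.5 t 19.65
```

```bash
python3 -m handwheel '[[-0.05,0,0,0,0,0,-1],[0,0,0,0,0,0,-1]]'>/dev/null;python3 rel.py;python3 -m handwheel '[[-0.05,0,0,0,0,0,-1],[0,0,0,0,0,0,-1]]'>/dev/null;python3 rel.py;python3 -m handwheel '[[-0.05,0,0,0,0,0,-1],[0,0,0,0,0,0,-1]]'>/dev/null;python3 rel.py
```

```text
rel mm x 0.8 y 95.6 tip z 46.5 F 0.4 3.2 -0.8 t 19.8167
rel mm x 0.8 y 95.0 tip z 46.6 F 0.1 6.6 -2.3 t 19.9833
rel mm x 0.7 y 94.5 tip z 46.6 F 1.0 10.7 -3.8 t 20.15
```

```bash
python3 -m handwheel '[[-0.03,0,0,0,0,0,-1],[0,0,0,0,0,0,-1]]'>/dev/null;python3 rel.py; python3 -m handwheel '[[0.5,0,0,0,0,0,-1],[0.5,0,0,0,0,0,-1],[0,0,-1,0,0,0,-1],[0,0,-1,0,0,0,-1],[0,0,-1,0,0,0,-1]]'>/dev/null;python3 -m handwheel '[[0,0,-0.8,0,0,0,-1],[-1,0,0,0,0,0,-1],[-1,0,0,0,0,0,-1],[-1,0,0,0,0,0,-1],[-1,0,0,0,0,0,-1]]'>/dev/null;python3 -m handwheel '[[-1,0,0,0,0,0,-1],[-1,0,0,0,0,0,-1],[-1,0,0,0,0,0,-1],[-1,0,0,0,0,0,-1],[-1,0,0,0,0,0,-1]]'>/dev/null;python3 -m handwheel '[[-1,0,0,0,0,0,-1],[-0.9,0,0,0,0,0,-1],[0,0,0,0,0,0,-1],[0,0,0,0,0,0,-1]]'>/dev/null;python3 rel.py
python3 -c "
from rel import *
d=clip('right');cv2.imwrite('pics/w4.png',d['img'][...,::-1])"
```

```text
rel mm x 0.7 y 94.2 tip z 46.6 F 0.9 12.6 -5.1 t 20.3167
rel mm x 0.2 y -105.2 tip z 122.8 F 1.1 0.5 -0.4 t 21.9
rel mm x 0.2 y -105.2 tip z 122.8 F 1.1 0.5 -0.4 t 21.9
2 201 [84. 85. 85.] 6 172 [85. 85. 86.] 10 164 [85. 86. 86.] 14 352 [ 86. 216. 218.] 18 1190 [198. 207. 214.] 22 1331 [170. 175. 180.] 26 1908 [176. 184. 208.] 30 1092 [167. 175. 179.] 34 480 [178. 179. 180.]
```

View pics/w4.png

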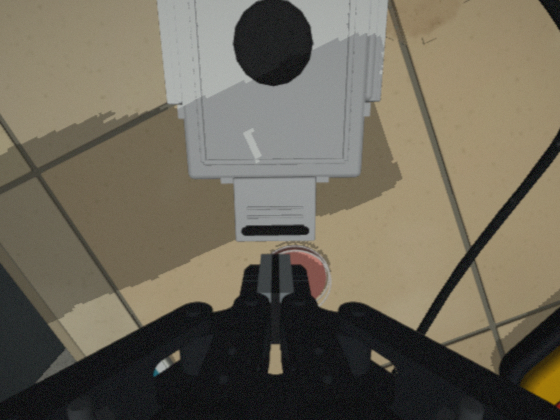

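The near and far clips are folded down along the lid's long sides. The right clip still stands out, with its lip at (275,230). The dish at (305,275) is well below the tip's path.

```bash
python3 -m handwheel '[[0.06,0,0.5,0,0,0,-1],[0,0,0.4,0,0,0,-1],[0,0,0.2,0,0,0,-1],[0,0,0.2,0,0,0,-1],[0,0,0.2,0,0,0,-1]]'>/dev/null;python3 rel.py;python3 -m handwheel '[[0,0,0.2,0,0,0,-1],[0,0,0.2,0,0,0,-1],[0,0,0.2,0,0,0,-1],[0,0,0.2,0,0,0,-1],[0,0,0.2,0,0,0,-1]]'>/dev/null;python3 rel.py;python3 -m handwheel '[[0,0,0.2,0,0,0,-1],[0,0,0.2,0,0,0,-1],[0,0,0.2,0,0,0,-1],[0,0,0.2,0,0,0,-1],[0,0,0.15,0,0,0,-1]]'>/dev/null;python3 rel.py
```

```text
rel mm x -0.2 y -103.7 tip z 91.8 F -0.7 0.6 1.1 t 22.3667
rel mm x -0.1 y -103.8 tip z 72.2 F 0.5 0.0 1.0 t 22.7833
rel mm x -0.2 y -104.0 tip z 52.9 F -0.6 -0.2 0.1 t 23.2
```

```bash
python3 -m handwheel '[[0,0,0.2,0,0,0,-1],[0,0,0.1,0,0,0,-1],[0.1,0,0,0,0,0,-1],[0.1,0,0,0,0,0,-1],[0,0,0,0,0,0,-1]]'>/dev/null;python3 rel.py;python3 -m handwheel '[[0.05,0,0,0,0,0,-1],[0.05,0,0,0,0,0,-1],[0,0,0,0,0,0,-1]]'>/dev/null;python3 rel.py;python3 -m handwheel '[[0.05,0,0,0,0,0,-1],[0,0,0,0,0,0,-1]]'>/dev/null;python3 rel.py;python3 -m handwheel '[[0.05,0,0,0,0,0,-1],[0,0,0,0,0,0,-1]]'>/dev/null;python3 rel.py
```

```text
rel mm x -0.2 y -99.8 tip z 47.4 F -0.2 -3.8 -2.1 t 23.6167
rel mm x -0.0 y -97.6 tip z 47.7 F -0.6 -1.8 0.4 t 23.8667
rel mm x 0.0 y -96.6 tip z 47.7 F -0.7 -1.3 -0.3 t 24.0333
rel mm x 0.0 y -95.6 tip z 47.6 F -0.4 -0.1 -0.8 t 24.2
```

```bash
python3 -m handwheel '[[0.05,0,0,0,0,0,-1],[0,0,0,0,0,0,-1]]'>/dev/null;python3 rel.py;python3 -m handwheel '[[0.05,0,0,0,0,0,-1],[0,0,0,0,0,0,-1]]'>/dev/null;python3 rel.py;python3 -m handwheel '[[0.05,0,0,0,0,0,-1],[0,0,0,0,0,0,-1]]'>/dev/null;python3 rel.py
```

```text
rel mm x -0.1 y -95.0 tip z 47.5 F 0.2 -4.7 0.8 t 24.3667
rel mm x -0.1 y -94.4 tip z 47.4 F 0.4 -8.8 1.7 t 24.5333
rel mm x -0.0 y -93.8 tip z 47.4 F 0.4 -11.9 2.5 t 24.7
```

```bash
python3 -m handwheel '[[-0.5,0,0,0,0,0,-1],[-0.5,0,0,0,0,0,-1],[0,0,-1,0,0,0,-1],[0,0,-1,0,0,0,-1],[0,0,-1,0,0,0,-1]]'>/dev/null;python3 -m handwheel '[[0,0,-1,0,0,0,-1],[0,0,-1,0,0,0,-1],[0.5,0,-1,0,0,0,-1],[1,0,-1,0,0,0,-1],[1,0,-1,0,0,0,-1]]'>/dev/null;python3 -m handwheel '[[0,0,0,0,0,0,-1],[0,0,0,0,0,0,-1],[0,0,0,0,0,0,-1]]'>/dev/null;python3 rel.py;python3 - <<'E'
from rel import *
d,f=cam("wrist");cv2.imwrite("pics/w5.png",d["img"][...,::-1]);W=cloud(d,f);L=W[...,:2]-C;x=L@ux;y=L@uy
m=(abs(x)<.04)&(abs(y)>.03)&(abs(y)<.06);print("lid",np.nanmedian(W[...,2][m]))
for k,(o,t) in dict(near=(-x-.05,y),far=(x-.05,y),left=(y-.07,x),right=(-y-.07,x)).items():
    print(k)
    for a in range(2,34,4):
        q=(abs(t)<.018)&(abs(o-a/1e3)<.0015)&(W[...,2]>.03)&(W[...,2]<.12);print(a,q.sum(),(np.nanmedian(W[...,2][q])*1e3).round(0) if q.any() else "",end="; ")
W=cloud(*cam("top"))
for n,b in dict(dish=(185,212,298,326),timer=(130,158,185,213),pack=(245,280,318,362),film=(245,275,385,412)).items():
    Q=W[b[0]:b[1],b[2]:b[3]].reshape(-1,3); Q=Q[(Q[:,2]>.006)&(Q[:,2]<.06)]; print(n,len(Q),cv2.minAreaRect(Q[:,:2].astype(np.float32)) if len(Q) else 0)
E
```

```text
rel mm x -0.2 y -63.5 tip z 206.7 F 1.2 -0.1 -0.5 t 25.7833
rel mm x -0.2 y -63.5 tip z 206.7 F 1.2 -0.1 -0.5 t 25.7833
lid 0.27067200017877385
near
2 170 80.0; 6 175 80.0; 10 0 ; 14 94 53.0; 18 0 ; 22 0 ; 26 0 ; 30 0 ; far
2 173 80.0; 6 83 79.0; 10 8 54.0; 14 55 53.0; 18 0 ; 22 0 ; 26 0 ; 30 0 ; left
2 215 80.0; 6 172 80.0; 10 0 ; 14 85 53.0; 18 0 ; 22 0 ; 26 0 ; 30 0 ; right
2 125 80.0; 6 97 79.0; 10 0 ; 14 0 ; 18 0 ; 22 0 ; 26 0 ; 30 0 ; dish 124 ((0.5313825607299805, -0.06090157479047775), (0.04134361073374748, 0.05986892431974411), 89.8243179321289)
timer 461 ((0.6831817030906677, 0.26700806617736816), (0.058709390461444855, 0.06258518248796463), 4.973238468170166)
pack 1140 ((0.35058826208114624, -0.1285465657711029), (0.08002251386642456, 0.11012880504131317), 1.7368537187576294)
film 358 ((0.36218756437301636, -0.2806609272956848), (0.05085500329732895, 0.050548262894153595), 87.41253662109375)
```

View pics/w5.png

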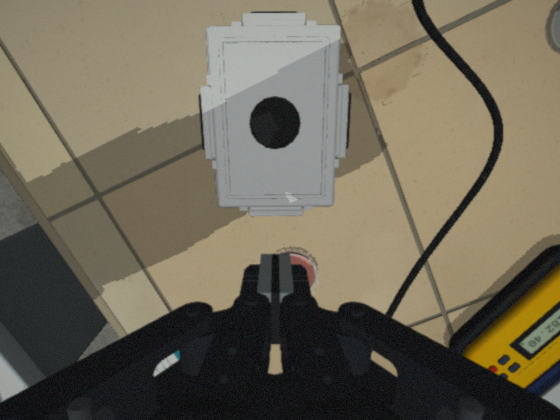

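All four flaps lie folded against the walls. Their lips show at left (272,13), near (203,125) and far (347,125), and the right flap is flush at (276,210). The bystanders have not moved; the dish is only partly hidden by the arm.

```bash
python3 -c "
from workcell import r
print(r.close_job())"
```

```text
the job is handed in; nothing more can be done
None
```

I pressed the lid home (peak about 17 N), then folded the near, far, left and right clips shut (peak about 14 N) and handed in at about 26 s; the last camera checks showed all four clips shut (the right clip's lip was hidden from view) and no bystander visibly moved (the dish was partly hidden by the arm).

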